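# Snap the tube rack onto the shaker's studded deck

## Robot

A 7-joint arm with a two-finger parallel gripper is mounted at the origin on a cart in front of the work surface, level with it; the furniture and walls round the work are solid. World frame = base frame: x ahead of the robot, y to its left, z up, the work surface at z = 0. Lengths are in mm, angles in degrees, forces in N, time in s.
With the tool pointing down it reaches from about 425 to 875 mm from the base axis. Payload 8.4 kg.
Tool frame: the origin (TCP) lies at the very end of the fingers, on their centre line; the grasp point (between the pads) lies robot.grip_point_offset behind it (robot.grip_point_offset is the distance from the TCP to the grasp point, in mm); z points along the fingers, y is the line along which they close (so a half turn about z gives the same grasp; the last joint's range is limited). The gripper opens to 87 mm and grips with 3 to 60 N. Pads are 19 mm wide; open, the fingers measure 117 mm over their backs; the gripper's body (75 mm by 190 mm) begins 51 mm behind the grasp point.
Start: joints at [-80.054, 19.091, 2.286, 83.961, -0.768, 76.965, -3.352], TCP at [175.131, 625.933, 222.546] pointing down, gripper open.
Joint ranges: [-147.57, 147.57], [-21.85, 119.76], [-74.77, 79.35], [14.55, 137.4], [-85.83, 265.84], [4.83, 119.75], [-152.11, 152.11]. Speed limits (degrees/s): [127.2, 127.2, 159.86, 159.86, 180, 180, 180].

## Interface

Orientations are given as a 3x3 rotation matrix whose columns are the frame's x, y, z axes.
In Python, from station import robot, imaging, job gives the robot as it stands (robot), with the cameras (imaging) and the job (job).
- The arm moves only by the tool shift_gripper, called after "Call:" as name(argument=value, ...), one argument or row to a line, values as JSON. Schema: {"type":"object","properties":{"ticks":{"type":"array","items":{"type":"array","items":{"type":"number"},"minItems":6,"maxItems":6},"minItems":1,"maxItems":10},"jaw":{"type":"number"},"squeeze":{"type":"number"},"only":{"type":"string"},"quiet":{"type":"boolean"},"lines":{"type":"string"}},"required":["ticks"],"additionalProperties":false}. ticks is a list of rows, 1 to 10 of them, each of 6 numbers: dx, dy, dz in mm, then a rotation vector rx, ry, rz in degrees; each row is the pose to reach, as a shift and turn from the pose commanded when the call began, along the tool's axes at that moment; what a row does not reach only later rows make up. A row lasts 1/8 s, in which the tool goes at most 62.5 mm and 10.7 degrees, less where a joint would pass 70% of its speed; a pose out of reach is approached as far as the arm can. jaw is the finger opening in mm, set as the call begins (left out keeps the last). The fingers move at their own pace and stop on an object; squeeze is the grip in N (left out, the last holds). Time passes only in rows, so rows that do not move let the fingers close. The tool returns the time, the measured TCP pose, the force, the opening and the grip force at its end. only (a regular expression) keeps the lines of the reply that match it, lines (a string "A,B") keeps lines A to B, and quiet returns only ok. Input that does not fit is refused with a message, and nothing moves.
- robot.get_state(): the state, without advancing time (a new reading comes with each control period).
- imaging.grab_frame(name): name is "scene" or "top" or "wrist"; returns (picture, depth): 420x560x3 uint8, red, green, blue; 420x560 float32, mm along the optical axis (not along the pixel's ray), 0 where there is no reading.
- imaging.get_calibration(name): a dict with "mtx" (3x3 intrinsics, pixels), "world_from_camera" (4x4, takes a point from camera to world coordinates); the wrist camera has in their place "tool_from_camera" (4x4, takes a point from camera to tool coordinates, whose origin is the TCP and whose axes are the flange's). Camera axes: x right, y down, z forward; pixel columns grow to the right and rows downward; lengths in mm; the calibration is good to about 2 mm. A picture is of the moment at which its call begins: read the wrist's pose just before it. get_calibration takes no time and is no camera call.
- job.sign_off(): hands the job in; it is judged then, once.
The state is a dict: "time_s": time; "qpos": joint angles; "qd": joint speeds; "effort": joint torques, N m; "eef_pos": TCP position; "orientation": TCP orientation; "force": force on the tool from outside, world axes, zero at the start; "ft_torque": the same for the moment, N m; "width": finger opening in mm; "finger_force": force on a finger pad.
Only numpy, scipy, OpenCV 4.12 (cv2) and the standard library are available. Lean on these libraries where they do the work, as an engineer would, in place of code of your own. Each camera call takes 0.05 s, during which the arm holds its last target. There are 200 camera calls.

## Task

Get the orange tube rack that stands beside the shaker ready for shaking: set it upright on the studs of the shaker's deck, its length along the deck's length, and let go of it there while it still rides high on the deck's two spring catches. Then push it down from above until both ends have snapped fully home on the deck; each end has its own catch, so pressing on top of one end and then the other is easiest. Keep the rack upright throughout and leave the other things on the bench where they are.

Things in the scene. Friction and masses are not known exactly. Their poses are not given: they have to be found in the camera images.
- rack: The orange tube rack by the shaker, 62 x 210 mm, 83 mm high, about 0.27 kg, loose. Origin: centre of its underside; x across its width, y along its length, z up. Four capped tubes are held fast in it at x = +-15.5, y = +-49.5 mm, their tops 123 mm above the underside. Grip it across its 62 mm width at the middle of its length (|y| < 20 mm), finger tips 45 to 60 mm above the underside.
- rack_foot (a point): Centre of the rack's underside again, axes as the rack's. The lowest 20 mm of the rack are a socket foot, hollow from below: opening 48 mm wide, 17 mm deep, two cross ribs. It fits over the deck's studs with 1 mm play on each side, either way round (a half turn makes no difference).
- rack_end_a (a point): Middle of the flat top at the rack's +y end: x = 0, y = +99 mm, 83 mm above the underside in the rack's frame. The flat top strip there is 62 mm across (rack x) and 14 mm along (rack y): the place to press. The robot's tips must stay above the tube tops (40 mm higher) when crossing the rack.
- rack_end_b (a point): The same at the rack's -y end: x = 0, y = -99 mm, 83 mm above the underside.
- shaker: White orbital shaker, switched off, fixed to the bench; housing 190 x 240 mm, origin at the centre of its underside, on the bench; y along its 240 mm length, z up, the dark control panel on its -x side. On top is an aluminium deck 112 x 236 mm.
- shaker_deck (a point): Centre of the deck's top surface, 60 mm above the bench, axes as the shaker's. From the deck stand 2 rows of 6 grey studs (x = +-14, y = +-14, +-42, +-70 mm), 18 mm in diameter, 16 mm high, the top 4 mm tapered to 13 mm; the taper leads the rack's foot in when it is set down with its centre within about 2 mm of this point and its y axis along the deck's within 0.03 rad.
- catch_a (a joint): Travel of the dark spring catch bar beyond the studs at the deck's +y end (y = +88 mm), m: about 0 free or with the rack resting on it, 0.003 as the rack is pushed past, 0.001 when it holds the rack down. Set down over the studs, the rack rests on both bars with its underside about 12 mm above the deck.
- catch_b (a joint): The same at the -y end (y = -88 mm). Pressing an end of the rack with about 7 to 18 N (the second end takes more) pushes it past its bar; it then snaps down and is held, its underside on the deck and its end top 83 mm above the deck. One end can be home while the other still rides high.
- tally: Round white tally counter, 57 x 70 x 21 mm, bystander; origin at its underside.
- dish: Petri dish, 60 mm across, 15 mm high, bystander; origin at the centre of its underside.
- red_stain: Brown dropper bottle with red label, 34 mm across, 101 mm high, bystander; origin at the centre of its underside.
- violet_stain: White dropper bottle with violet label, 33 mm across, 93 mm high, bystander; origin at the centre of its underside.

How it is judged:
By the outcome, as a careful person would: the job done as asked, in the order asked, and still so for the second after the job is handed in, with the robot touching nothing.
It also fails if it takes over 61 s, if anything falls off the work surface, if the arm or the gripper's body presses on something with over 40 N, if the wrist force passes 120 N, or if a joint passes its speed limit or range.

## Working session

There is one attempt and no reset: what is moved stays moved. The work goes in short steps, Python scripts to look and compute and a tool call to move; the robot and the scene stay as the last step left them, time stands still between calls to the robot, and variables do not carry over. Pictures are saved under pics/ and viewed, at most 10 in all, crops included, and the job is handed in when it is done.

```bash
ls; mkdir -p pics; cat > h.py <<'E'
import numpy as np, cv2
from station import robot, imaging, job
def grab(n,fn):
    s=robot.get_state(); p,d=imaging.grab_frame(n); c=imaging.get_calibration(n)
    if n=="wrist":
        T=np.eye(4);T[:3,:3]=s["orientation"];T[:3,3]=s["eef_pos"];W=T@np.array(c["tool_from_camera"])
    else: W=np.array(c["world_from_camera"])
    np.savez("pics/"+fn+".npz",p=p,d=d,K=c["mtx"],W=W); cv2.imwrite("pics/"+fn+".png",p[:,:,::-1])
def load(fn): return np.load("pics/"+fn+".npz")
def ray(f,u,v):
    K,W=f["K"],f["W"]; r=W[:3,:3]@np.array([(u-K[0,2])/K[0,0],(v-K[1,2])/K[1,1],1]); return W[:3,3],r
def atz(f,u,v,z):
    o,r=ray(f,u,v); return o+r*(z-o[2])/r[2]
def dep(f,u,v):
    o,r=ray(f,u,v); k=f["d"][int(v)-1:int(v)+2,int(u)-1:int(u)+2]; return o+r*np.median(k)
def tri(f,a,g,b):
    o,r=ray(f,*a);p,s=ray(g,*b); t=np.linalg.lstsq(np.c_[r,-s],p-o,rcond=None)[0]; x,y=o+r*t[0],p+s*t[1]; return (x+y)/2,np.linalg.norm(x-y)
E
python3 - <<'E'
from h import *
grab("top","top0");grab("scene","scene0")
s=robot.get_state();print(s,robot.grip_point_offset)
for n in("top0","scene0"): f=load(n);print(f["K"],f["W"])
a=cv2.imread("pics/top0.png");
E
```

```text
pics
station.py
{'time_s': 0.1, 'qpos': array([-80.05376912,  19.12638248,   2.28678942,  84.00516269,
        -0.7685343 ,  76.96538122,  -3.35313294]), 'qd': array([ 0.09133181, -0.05202908, -0.01073216, -0.10275604, -0.07252862,
       -0.07823688,  0.06930624]), 'effort': array([ 3.39702339e-03, -6.57818484e+01,  1.33970920e+00, -4.04712296e+01,
       -5.96349640e-02,  4.08810249e-02,  9.20332013e-05]), 'eef_pos': array([175.05601038, 625.55102908, 221.77080514]), 'orientation': array([[-9.63000697e-01,  2.69498743e-01, -2.92714228e-04],
       [ 2.69498885e-01,  9.62999691e-01, -1.39487374e-03],
       [-9.40330085e-05, -1.42215054e-03, -9.99998984e-01]]), 'force': array([ 0.44577278,  0.39792943, -0.12105024]), 'ft_torque': array([ 0.00852738, -0.06173415, -0.03483297]), 'finger_force': 0.0, 'width': 87.34401305586218} 18.700000000000003
[[382.09764315   0.         281.38451676]
 [  0.         382.09764315 211.82128056]
 [  0.           0.           1.        ]] [[ 2.65421668e-02 -9.87248748e-01  1.56956756e-01  4.07809429e+02]
 [-9.99645391e-01 -2.58758105e-02  6.28767594e-03  7.67251838e+00]
 [-2.14611692e-03 -1.57067986e-01 -9.87585461e-01  1.16868470e+03]
 [ 0.00000000e+00  0.00000000e+00  0.00000000e+00  1.00000000e+00]]
[[401.69377933   0.         286.6621341 ]
 [  0.         401.69377933 211.49821595]
 [  0.           0.           1.        ]] [[ 3.10262314e-01 -8.22812466e-01  4.76148026e-01  1.30848480e+02]
 [-9.50596914e-01 -2.73866592e-01  1.46159489e-01 -1.28805161e+02]
 [ 1.01391878e-02 -4.97972625e-01 -8.67133474e-01  8.93650703e+02]
 [ 0.00000000e+00  0.00000000e+00  0.00000000e+00  1.00000000e+00]]
```

View pics/top0.png

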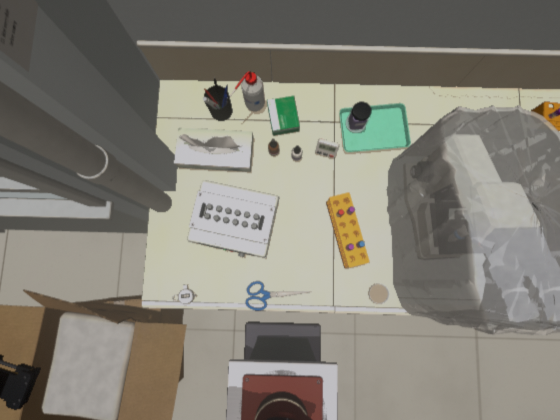

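View pics/scene0.png

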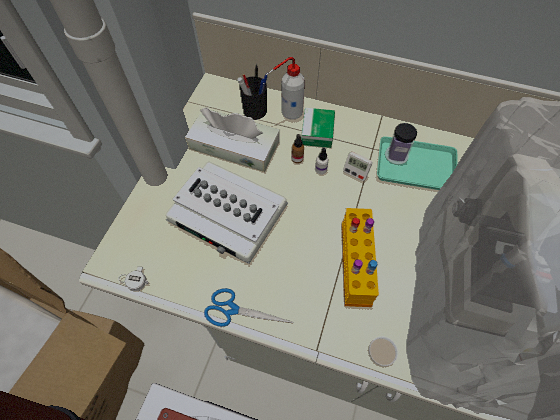

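The top view shows the shaker deck near (233,217) with its studs and two catch bars, and the orange rack near (348,230). The dish is at (378,293), the tally at (185,296) and the stain bottles at (273,146) and (297,152). I'll enlarge both views.

```bash
python3 - <<'E'
from h import *
a=cv2.imread("pics/top0.png");cv2.imwrite("pics/c1.png",cv2.resize(a[170:280,185:385],None,fx=4,fy=4,interpolation=cv2.INTER_CUBIC))
a=cv2.imread("pics/scene0.png");cv2.imwrite("pics/c2.png",cv2.resize(a[160:310,160:390],None,fx=3.47,fy=3.47,interpolation=cv2.INTER_CUBIC))
f=load("top0")
for uv in[(300,220),(233,217),(210,240),(348,230),(440,220),(378,293),(348,205),(360,262)]: print(uv,dep(f,*uv).round())
E
```

```text
(300, 220) [570. -43.  -4.]
(233, 217) [565. 156.  59.]
(210, 240) [497. 223.  42.]
(348, 230) [ 533. -177.   84.]
(440, 220) [ 527. -325.  362.]
(378, 293) [ 356. -277.   14.]
(348, 205) [ 606. -177.   82.]
(360, 262) [ 443. -211.   81.]
```

View pics/c1.png

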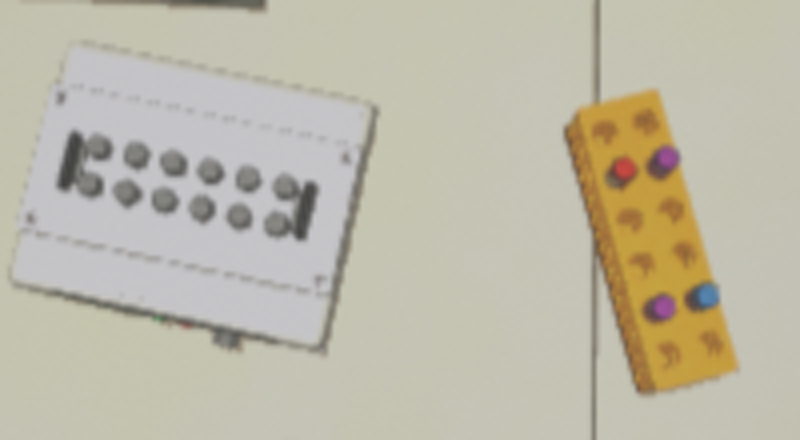

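View pics/c2.png

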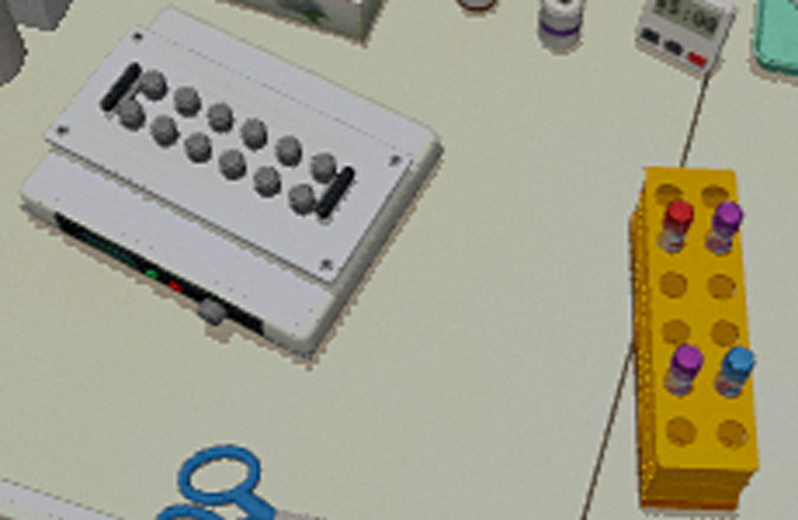

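The crops show the studs, the catch bars at (70,160) and (306,210) in the first one, and the rack top corners around (578,108), (658,90), (738,370) and (647,392). The control panel faces the robot. Next I'll triangulate both and check the obstacles (pipe on the left, covered object on the right).

```bash
python3 - <<'E'
from h import *
f,g=load("top0"),load("scene0")
T=lambda u,v:(185+(u+.5)/4-.5,170+(v+.5)/4-.5)
S=lambda u,v:(160+(u+.5)/3.47-.5,160+(v+.5)/3.47-.5)
for n,a,b in [("barA",(70,160),(122,87)),("barB",(306,210),(337,192)),("c_TL",(578,108),(647,169)),("c_TR",(658,90),(735,171)),("c_BR",(738,370),(758,468)),("c_BL",(647,392),(657,468)),("studTL",(99,147),(153,84)),("studTR",(286,186),(325,164)),("studBL",(90,183),(132,113)),("studBR",(277,223),(302,197))]:
    p,e=tri(f,T(*a),g,S(*b)); print(n,p.round(1),round(e,1))
print("pipe/cover (top)")
for uv in[(165,205),(150,195),(130,185),(120,150),(60,190),(85,400),(90,330),(392,200),(400,160),(395,250),(400,300),(410,150),(440,130),(420,220),(480,220),(550,115)]: print(uv,dep(f,*uv).round())
d=f["d"];K,W=f["K"],f["W"]
v,u=np.mgrid[:420,:560];P=(np.stack([(u-K[0,2])/K[0,0],(v-K[1,2])/K[1,1],np.ones_like(u)],-1)*d[...,None])@W[:3,:3].T+W[:3,3]
m=(P[...,1]<-150)&(P[...,1]>-700)&(P[...,0]>300)&(P[...,0]<800)&(d>0)
for lo,hi in[(30,60),(60,120),(130,200),(200,300),(300,500)]:
    q=P[m&(P[...,2]>lo)&(P[...,2]<hi)&(P[...,0]<680)]; q=q[q[:,1]<-235]; print(lo,len(q),np.percentile(q[:,1],99) if len(q) else 0,q[:,0].min() if len(q) else 0)
E
```

```text
barA [582.1 245.3  73.6] 0.6
barB [550.   72.6  74. ] 0.5
c_TL [ 628.4 -122.    82.6] 0.9
c_TR [ 641.9 -178.7   88.8] 1.2
c_BR [ 443.1 -234.1   91.8] 0.4
c_BL [ 427.1 -175.    81.2] 5.0
studTL [592.1 225.5  72.8] 1.9
studTR [566.9  87.4  76.1] 0.3
studBL [565.9 230.5  71.2] 1.1
studBR [540.   93.7  72.3] 1.4
pipe/cover (top)
(165, 205) [597. 362.  48.]
(150, 195) [600. 360. 185.]
(130, 185) [597. 363. 311.]
(120, 150) [651. 353. 402.]
(60, 190) [573. 497. 354.]
(85, 400) [ -37.  665. -210.]
(90, 330) [ 193.  670. -205.]
(392, 200) [ 632. -316.   42.]
(400, 160) [ 736. -322.  107.]
(395, 250) [ 483. -324.   33.]
(400, 300) [ 337. -344.    7.]
(410, 150) [ 742. -327.  179.]
(440, 130) [ 722. -326.  378.]
(420, 220) [ 543. -323.  249.]
(480, 220) [ 513. -355.  469.]
(550, 115) [ 901. -792.   68.]
30 418 -311.2230697461607 300.1214944519222
60 941 -311.9602573344386 300.1511388354867
130 1286 -311.6757042196001 300.0234263138774
200 2410 -310.389235542964 300.0248271264022
300 23689 -318.185581128905 303.0276088159596
```

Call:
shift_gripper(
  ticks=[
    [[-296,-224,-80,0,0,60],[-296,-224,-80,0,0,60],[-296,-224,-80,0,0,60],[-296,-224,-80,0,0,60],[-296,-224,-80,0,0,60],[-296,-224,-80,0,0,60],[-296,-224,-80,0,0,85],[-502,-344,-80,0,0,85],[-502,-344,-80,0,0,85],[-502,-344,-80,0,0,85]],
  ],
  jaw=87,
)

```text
refused: ticks[0]: the value is too long (schema: maxItems 6). Nothing was moved.
```

Nothing moved. I misread the format; it is a list of rows, each a list of 6 numbers. Resending.

Call:
shift_gripper(
  ticks=[
    [-296,-224,-80,0,0,60],
    [-296,-224,-80,0,0,60],
    [-296,-224,-80,0,0,60],
    [-296,-224,-80,0,0,60],
    [-296,-224,-80,0,0,60],
    [-296,-224,-80,0,0,60],
    [-296,-224,-80,0,0,85],
    [-502,-344,-80,0,0,85],
    [-502,-344,-80,0,0,85],
    [-502,-344,-80,0,0,85],
  ],
  jaw=87,
)

```text
time_s: 1.35
eef_pos: [531.3, 194.5, 302.5]
orientation: [[0.185, 0.983, 0.0], [0.983, -0.185, 0.0], [0.0, -0.0, -1.0]]
force: [1.3, 1.0, 0.5]
width: 86.7
finger_force: 0.0
```

```bash
python3 -c "
from h import *
print(robot.get_state()['orientation'].round(4),imaging.get_calibration('wrist'))"
```

```text
[[ 1.847e-01  9.828e-01  0.000e+00]
 [ 9.828e-01 -1.847e-01  2.000e-04]
 [ 2.000e-04 -0.000e+00 -1.000e+00]] {'mtx': array([[296.43485922,   0.        , 275.47636956],
       [  0.        , 296.43485922, 208.27918151],
       [  0.        ,   0.        ,   1.        ]]), 'tool_from_camera': array([[-1.18825086e-03, -9.58067854e-01, -2.86538959e-01,
         7.82167994e+01],
       [ 9.99999291e-01, -1.11513172e-03, -4.18366026e-04,
        -3.94045658e-01],
       [ 8.12943597e-05, -2.86539253e-01,  9.58068500e-01,
        -1.62715052e+02],
       [ 0.00000000e+00,  0.00000000e+00,  0.00000000e+00,
         1.00000000e+00]])}
```

Call:
shift_gripper(
  ticks=[
    [0,0,0,0,0,0],
    [0,0,0,0,0,0],
  ],
)

```text
time_s: 1.6
eef_pos: [530.1, 196.1, 302.1]
orientation: [[0.185, 0.983, -0.001], [0.983, -0.185, -0.0], [-0.0, -0.001, -1.0]]
force: [-0.6, 0.4, 0.1]
width: 86.9
finger_force: 0.0
```

```bash
python3 -c "
from h import *
grab('wrist','w1')"
```

Call:
shift_gripper(
  ticks=[
    [-60,40,0,0,0,0],
    [-60,40,0,0,0,0],
    [-60,40,0,0,0,0],
    [-60,40,0,0,0,0],
  ],
)

```text
time_s: 2.15
eef_pos: [557.9, 131.8, 302.4]
orientation: [[0.182, 0.983, -0.001], [0.983, -0.182, 0.001], [0.001, -0.001, -1.0]]
force: [0.9, 0.2, -0.5]
width: 86.9
finger_force: 0.0
```

```bash
python3 -c "
from h import *
grab('wrist','w2')
a=[cv2.imread('pics/w%d.png'%i) for i in (1,2)]
cv2.imwrite('pics/w12.png',cv2.resize(np.vstack(a),(560,840))[:, :] if 0 else np.hstack([x[:,80:480] for x in a]))"
```

```text
(no output)
```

View pics/w12.png

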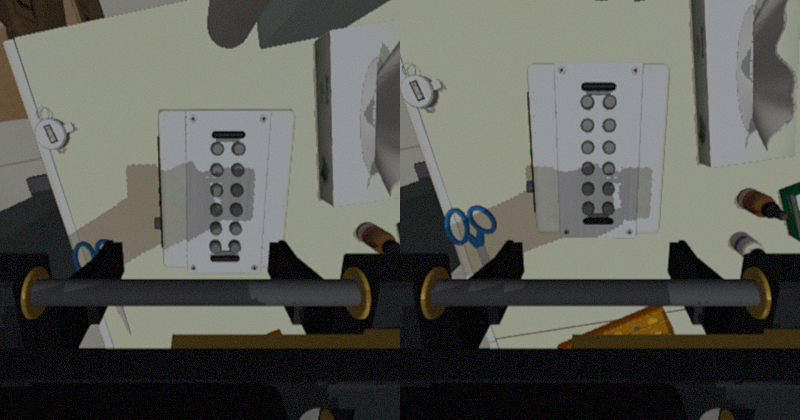

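```bash
cat >> h.py <<'E'
def blob(fn,u,v,thr,r=24,ry=8):
    f=load(fn);g=cv2.cvtColor(f["p"],cv2.COLOR_RGB2GRAY);m=(g<thr).astype(np.uint8)
    n,l,s,c=cv2.connectedComponentsWithStats(m); best=min(range(1,n),key=lambda i:np.hypot(*(c[i]-[u,v])) if s[i,4]>20 else 1e9)
    return c[best],s[best]
E
python3 - <<'E'
from h import *
w1,w2=load("w1"),load("w2")
R={}
for n,a,b in[("A",(308,134),(278,86)),("B",(305,258),(277,220))]:
    for thr in(45,60):
        (ca,sa),(cb,sb)=blob("w1",*a,thr),blob("w2",*b,thr)
        p,e=tri(w1,ca,w2,cb); print(n,thr,ca.round(1),sa,cb.round(1),sb,p.round(1),round(e,2), [atz(w,*c,73).round(1)[:2] for w,c in((w1,ca),(w2,cb))])
ims=[]
for fn,x,y in(("w1",228+80,196),("w2",278,153)):
    ims.append(cv2.resize(load(fn)["p"][y-75:y+75,x-50:x+50,::-1],None,fx=4,fy=4,interpolation=cv2.INTER_CUBIC))
cv2.imwrite("pics/z12.png",np.hstack(ims))
E
```

```text
A 45 [308.1 134.5] [292 132  33   6 185] [278.   86.4] [262  83  34   8 237] [581.8 247.1  71.2] 0.07 [array([581.7, 247.2]), array([581.8, 246.9])]
A 60 [308.1 134.6] [292 132  33   7 198] [278.1  86.4] [262  83  34   8 255] [581.9 246.9  71.1] 0.13 [array([581.6, 247. ]), array([581.9, 246.8])]
B 45 [304.7 257.9] [291 255  28   6 141] [277.8 220.2] [263 217  30   7 185] [550.   75.4  71.6] 0.27 [array([549.8,  76. ]), array([550.2,  75.9])]
B 60 [304.5 257.6] [291 255  28   6 159] [277.8 213.8] [262 202  32  22 462] [551.4  95.6 109.1] 4.78 [array([549.7,  76.6]), array([551.8,  85.1])]
```

View pics/z12.png

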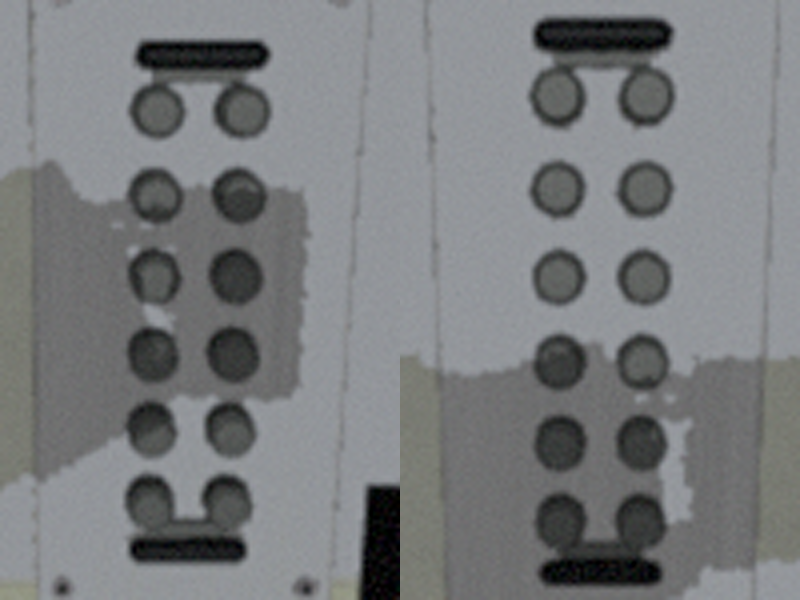

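The enlarged views show stud tops clearly: left view corners at (157,109), (243,108), (149,500), (227,500); right view corners at (557,95), (646,95), (560,520), (640,520).

```bash
python3 - <<'E'
from h import *
w1,w2=load("w1"),load("w2")
A=lambda u,v,x,y:(x-50+(u+.5)/4-.5,y-75+(v+.5)/4-.5)
P=[]
for a,b in[((157,109),(157,95)),((243,108),(246,95)),((149,500),(160,520)),((227,500),(240,520))]:
    a=A(*a,308,196);b=A(*b,278,153);p,e=tri(w1,a,w2,b);P.append(p);print(p.round(1),round(e,2),atz(w1,*a,76).round(1),atz(w2,*b,76).round(1))
P=np.array(P);print(P.mean(0)); 
for i,j in((0,2),(1,3)): d=P[i]-P[j];print(np.degrees(np.arctan2(d[0],d[1])),np.hypot(*d[:2]))
print(robot.get_state()["eef_pos"])
E
```

```text
[565.  232.6  67.7] 0.11 [564.6 233.5  76. ] [565.1 232.1  76. ]
[592.8 227.6  67.3] 0.41 [591.9 228.7  76. ] [592.1 227.1  76. ]
[539.   94.3  65.4] 0.06 [539.1  99.1  76. ] [539.9  97.4  76. ]
[566.8  89.7  67. ] 0.19 [566.4  93.9  76. ] [566.9  92.4  76. ]
[565.90923963 161.07304513  66.86872023]
10.63062083004468 140.71765146916798
10.666225882432558 140.25914188313175
[558.00939741 131.68410712 302.42084527]
```

Call:
shift_gripper(
  ticks=[
    [-261,20,0,0,0,64.4],
    [-261,20,0,0,0,64.4],
    [-261,20,0,0,0,64.4],
    [-261,20,0,0,0,64.4],
    [-261,20,0,0,0,64.4],
    [-261,20,0,0,0,64.4],
    [-311,60,0,0,0,64.4],
    [-311,60,0,0,0,64.4],
    [-311,60,0,0,0,64.4],
  ],
)

```text
time_s: 3.32
eef_pos: [560.4, -186.2, 302.2]
orientation: [[0.966, 0.259, -0.001], [0.259, -0.966, -0.0], [-0.001, -0.0, -1.0]]
force: [-0.3, -0.3, 0.5]
width: 87.0
finger_force: 0.0
```

```bash
python3 -c "
from h import *
grab('wrist','w3')"
```

Call:
shift_gripper(
  ticks=[
    [-60,0,0,0,0,0],
    [-60,0,0,0,0,0],
    [-60,0,0,0,0,0],
  ],
)

```text
time_s: 3.75
eef_pos: [502.7, -201.0, 303.3]
orientation: [[0.965, 0.261, 0.003], [0.261, -0.965, 0.003], [0.003, -0.002, -1.0]]
force: [-0.1, 0.0, 0.5]
width: 87.0
finger_force: 0.0
```

```bash
python3 -c "
from h import *
grab('wrist','w4')
a=[cv2.imread('pics/w%d.png'%i) for i in (3,4)]
cv2.imwrite('pics/w34.png',cv2.resize(np.hstack([x[20:300,175:375] for x in a]),None,fx=2,fy=2,interpolation=cv2.INTER_CUBIC))"
```

```text
(no output)
```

View pics/w34.png

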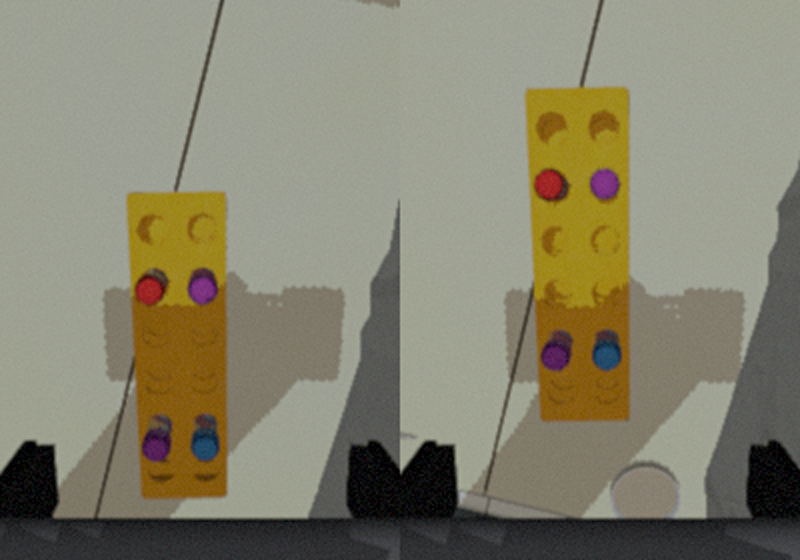

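Rack top corners: left view (128,193), (226,193), (226,496), (142,496); right view (527,88), (629,88), (629,420), (541,420).

```bash
python3 - <<'E'
from h import *
w1,w2=load("w3"),load("w4")
A=lambda u,v:(175+(u+.5)/2-.5,20+(v+.5)/2-.5)
P=[];Q=[]
for a,b in[((128,193),(127,88)),((226,193),(229,88)),((142,496),(141,420)),((226,496),(229,420))]:
    a=A(*a);b=A(*b);p,e=tri(w1,a,w2,b);P.append(p);Q.append((atz(w1,*a,83)+atz(w2,*b,83))/2);print(p.round(1),round(e,2),atz(w1,*a,83).round(1),atz(w2,*b,83).round(1))
for P in(np.array(P),np.array(Q)):
  print(P.mean(0).round(1)); 
  for i,j in((0,2),(1,3)): d=P[i]-P[j];print(np.degrees(np.arctan2(d[1],d[0])),np.hypot(*d[:2]),np.hypot(*(P[0]-P[1])[:2]))
s=robot.get_state();print(s["eef_pos"],s["orientation"])
E
```

```text
[ 628.  -121.9   85.1] 0.17 [ 628.  -121.6   83. ] [ 628.3 -121.7   83. ]
[ 643.4 -179.8   85.6] 0.0 [ 643.5 -179.8   83. ] [ 643.9 -179.7   83. ]
[ 424.8 -177.8   76. ] 0.12 [ 428.5 -177.6   83. ] [ 427.5 -177.9   83. ]
[ 441.1 -237.    77. ] 0.65 [ 444.1 -235.6   83. ] [ 443.3 -236.5   83. ]
[ 534.3 -179.1   80.9]
15.372047862670469 210.81114409701036 59.84321850816135
15.805897917006353 210.26464140334969 59.84321850816135
[ 535.9 -178.8   83. ]
15.661331197741113 207.81655271955054 60.1943757148892
15.71097863219739 207.7793101940957 60.1943757148892
[ 503.05600976 -201.00626027  303.11513367] [[ 9.65375139e-01  2.60859634e-01  1.75829970e-03]
 [ 2.60857309e-01 -9.65376285e-01  1.44658964e-03]
 [ 2.07477768e-03 -9.37836351e-04 -9.99997408e-01]]
```

Call:
shift_gripper(
  ticks=[
    [36.6,-13,40,0,0,-0.4],
    [36.6,-13,100,0,0,-0.4],
    [36.6,-13,150,0,0,-0.4],
    [36.6,-13,190,0,0,-0.4],
    [36.6,-13,215,0,0,-0.4],
    [36.6,-13,235,0,0,-0.4],
    [36.6,-13,246,0,0,-0.4],
    [36.6,-13,246,0,0,-0.4],
    [36.6,-13,246,0,0,-0.4],
  ],
)

```text
time_s: 4.92
eef_pos: [535.0, -180.9, 57.4]
orientation: [[0.964, 0.265, 0.001], [0.265, -0.964, -0.0], [0.001, 0.001, -1.0]]
force: [-0.6, 0.6, 0.3]
width: 86.9
finger_force: 0.0
```

Call:
shift_gripper(
  ticks=[
    [0,0,0,0,0,0],
    [0,0,0,0,0,0],
    [0,0,0,0,0,0],
    [0,0,0,0,0,0],
    [0,0,0,0,0,0],
    [0,0,0,0,0,0],
  ],
  jaw=50,
  squeeze=25,
)

```text
time_s: 5.68
eef_pos: [534.4, -180.5, 56.7]
orientation: [[0.964, 0.265, 0.0], [0.265, -0.964, 0.0], [0.0, -0.0, -1.0]]
force: [-1.8, 1.9, 4.2]
width: 60.4
finger_force: 24.5
```

Call:
shift_gripper(
  ticks=[
    [0,0,-20,0,0,0],
    [0,0,-70,0,0,0],
    [0,0,-130,0,0,0],
    [30,-60,-130,0,0,-10],
    [60,-110,-130,0,0,-20],
    [80,-160,-130,0,0,-30],
    [100,-210,-130,0,0,-40],
    [115,-260,-130,0,0,-50],
    [120.5,-300,-130,0,0,-60],
    [120.5,-319,-130,0,0,-64],
  ],
  squeeze=30,
)

```text
time_s: 6.92
eef_pos: [565.5, 161.2, 187.2]
orientation: [[0.179, 0.984, 0.0], [0.984, -0.179, -0.0], [-0.0, 0.0, -1.0]]
force: [-1.0, -1.0, -2.2]
width: 60.1
finger_force: 29.9
```

Call:
shift_gripper(
  ticks=[
    [0,0,0,0,0,0],
    [0,0,20,0,0,0],
    [0,0,30,0,0,0],
    [0,0,30,0,0,0],
    [0,0,30,0,0,0],
  ],
)

```text
time_s: 7.55
eef_pos: [566.4, 158.3, 157.2]
orientation: [[0.186, 0.983, 0.001], [0.983, -0.186, -0.0], [0.0, 0.001, -1.0]]
force: [-0.2, 0.7, -2.7]
width: 60.0
finger_force: 29.9
```

```bash
python3 - <<'E'
from h import *
grab('wrist','w5');grab('top','t5')
a=cv2.imread('pics/w5.png');cv2.imwrite('pics/w5c.png',cv2.resize(a[60:320,140:440],None,fx=2.3,fy=2.3,interpolation=cv2.INTER_CUBIC))
E
```

```text
(no output)
```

View pics/w5c.png

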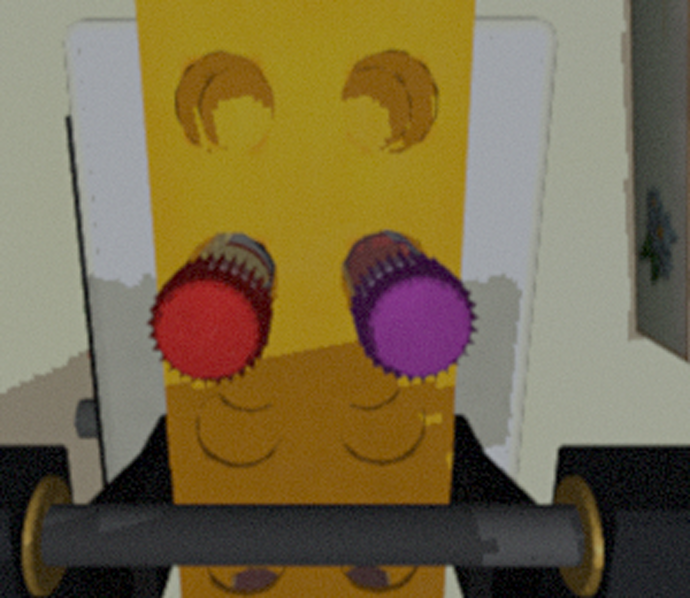

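The rack is held centrally above the deck. I'll compare it with the deck in the two fixed cameras, which I also used to measure the deck.

```bash
python3 - <<'E'
from h import *
grab('scene','s5')
a=cv2.imread('pics/t5.png')[175:260,190:285];b=cv2.imread('pics/s5.png')[130:250,165:285]
a=cv2.resize(a,None,fx=4,fy=4,interpolation=cv2.INTER_CUBIC);b=cv2.resize(b,None,fx=3.5,fy=3.5,interpolation=cv2.INTER_CUBIC)
h=max(a.shape[0],b.shape[0]);a=cv2.copyMakeBorder(a,0,h-a.shape[0],0,0,0)
cv2.imwrite('pics/m5.png',np.hstack([a,b]));print(a.shape,b.shape)
S=[robot.get_state() for _ in range(1)];print(S[0]['eef_pos'],S[0]['orientation'])
E
```

```text
(420, 380, 3) (420, 420, 3)
[566.27046871 158.83777734 157.12388794] [[ 1.84837773e-01  9.82768790e-01  7.08700646e-04]
 [ 9.82768948e-01 -1.84838028e-01  3.12523243e-04]
 [ 4.38132919e-04  6.38722888e-04 -9.99999700e-01]]
```

View pics/m5.png

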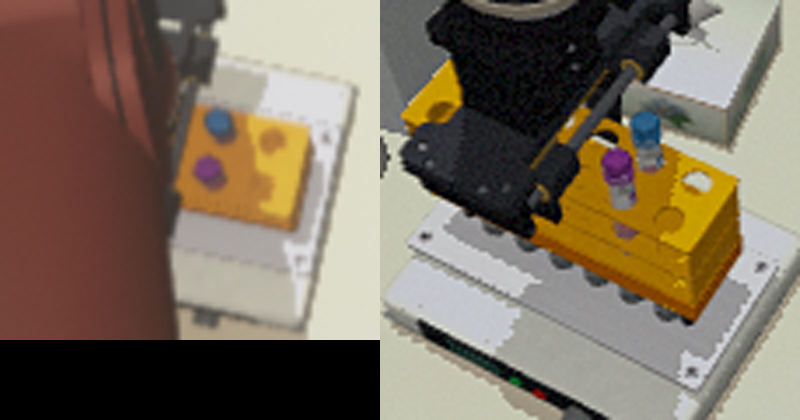

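Top view: −y end corners at (312,125) and (298,227). Scene view: (740,180) and (685,250).

```bash
python3 - <<'E'
from h import *
f,g=load("t5"),load("s5")
P=[]
for a,b in[((312,125),(360,180)),((298,227),(305,250))]:
    a=(190+(a[0]+.5)/4-.5,175+(a[1]+.5)/4-.5);b=(165+(b[0]+.5)/3.5-.5,130+(b[1]+.5)/3.5-.5)
    p,e=tri(f,a,g,b);q=atz(f,*a,183.4);P.append(q);print(p.round(1),round(e,1),q.round(1),atz(g,*b,183.4).round(1))
P=np.array(P);print("centre est",P.mean(0)+105*np.array([.1844,.9829,0]),np.hypot(*(P[0]-P[1])[:2]))
# wrist: rack edges vs shaker edges skipped
E
```

```text
[578.4  51.3 185.2] 2.3 [579.2  50.4 183.4] [579.   52.8 183.4]
[508.2  57.9 209.7] 4.3 [512.   57.3 183.4] [521.7  67.1 183.4]
centre est [564.94953715 157.02698903 183.4       ] 67.60359972803724
```

Call:
shift_gripper(
  ticks=[
    [0,0,8,0,0,0],
    [0,0,15,0,0,0],
    [0,0,20,0,0,0],
    [0,0,22,0,0,0],
    [0,0,24,0,0,0],
    [0,0,24,0,0,0],
  ],
)

```text
time_s: 8.45
eef_pos: [565.9, 158.9, 132.5]
orientation: [[0.184, 0.983, -0.0], [0.983, -0.184, -0.0], [-0.0, -0.0, -1.0]]
force: [0.5, 0.6, -2.5]
width: 60.1
finger_force: 29.9
```

Call:
shift_gripper(
  ticks=[
    [0,0,1,0,0,0],
    [0,0,2,0,0,0],
    [0,0,3,0,0,0],
    [0,0,3,0,0,0],
  ],
)

```text
time_s: 8.95
eef_pos: [566.1, 158.9, 129.6]
orientation: [[0.185, 0.983, 0.0], [0.983, -0.185, -0.0], [0.0, 0.0, -1.0]]
force: [1.1, 0.5, -2.3]
width: 59.7
finger_force: 29.9
```

Call:
shift_gripper(
  ticks=[
    [0,0,1,0,0,0],
    [0,0,1.5,0,0,0],
    [0,0,1.5,0,0,0],
  ],
)

```text
time_s: 9.32
eef_pos: [566.5, 158.8, 128.5]
orientation: [[0.185, 0.983, 0.001], [0.983, -0.185, 0.0], [0.0, 0.001, -1.0]]
force: [1.9, -0.3, 1.8]
width: 60.1
finger_force: 29.6
```

Contact came at TCP z ≈ 128.5, so the underside is about 12 mm above the deck, resting on the catches over the studs. I'll release and rise.

Call:
shift_gripper(
  ticks=[
    [0,0,0,0,0,0],
    [0,0,0,0,0,0],
    [0,0,0,0,0,0],
    [0,0,0,0,0,0],
  ],
  jaw=87,
)

```text
time_s: 9.82
eef_pos: [565.8, 158.9, 127.9]
orientation: [[0.184, 0.983, -0.0], [0.983, -0.184, -0.0], [-0.0, -0.0, -1.0]]
force: [-0.1, -0.4, 0.6]
width: 85.2
finger_force: 0.0
```

Call:
shift_gripper(
  ticks=[
    [0,0,-20,0,0,0],
    [0,0,-60,0,0,0],
    [0,0,-100,0,0,0],
    [0,0,-130,0,0,0],
    [-30,0,-150,0,0,0],
    [-30,0,-150,0,0,0],
    [-30,0,-150,0,0,0],
  ],
  jaw=87,
)

```text
time_s: 10.7
eef_pos: [560.2, 129.8, 277.7]
orientation: [[0.184, 0.983, -0.0], [0.983, -0.184, 0.0], [0.0, -0.0, -1.0]]
force: [-0.4, 0.4, 0.3]
width: 87.0
finger_force: 0.0
```

```bash
python3 - <<'E'
from h import *
grab('wrist','w6')
f=load('w6')
p=f['p'].astype(int);m=(p[...,0]>90)&(p[...,2]<p[...,0]*.45)&(p[...,1]>p[...,0]*.5)
K,W,d=f["K"],f["W"],f["d"]
v,u=np.nonzero(m&(d>0));P=(np.c_[(u-K[0,2])/K[0,0],(v-K[1,2])/K[1,1],np.ones(len(u))]*d[v,u][:,None])@W[:3,:3].T+W[:3,3]
q=(P[:,:2]-[566,160.3])@np.array([[.983,.184],[-.184,.983]])
for lo in range(-110,111,20):
    k=(q[:,1]>lo)&(q[:,1]<lo+20)
    if k.sum()>20:
        z=P[k,2];t=np.percentile(z,75);kk=k&(abs(P[:,2]-t)<6);print(lo,k.sum(),round(t,1),q[kk,0].min().round(1),q[kk,0].max().round(1))
k=abs(P[:,2]-155)<12;print(q[k,1].min(),q[k,1].max())
c=cv2.resize(p[:,100:460,::-1].astype(np.uint8),None,fx=1.4,fy=1.4);cv2.imwrite('pics/w6c.png',c)
E
```

```text
-110 947 155.7 -30.9 29.4
-90 542 156.0 -30.8 29.3
-70 414 156.0 -31.2 29.2
-50 941 155.9 -31.3 29.3
-30 1209 155.6 -31.6 29.3
-10 1657 156.2 -31.4 29.2
10 1184 155.6 -31.4 28.7
30 1084 155.9 -31.5 28.9
50 1129 155.9 -31.7 28.4
70 1357 155.6 -31.7 28.7
90 1578 155.6 -31.7 28.7
-103.93659809208232 105.07304703250915
```

View pics/w6c.png

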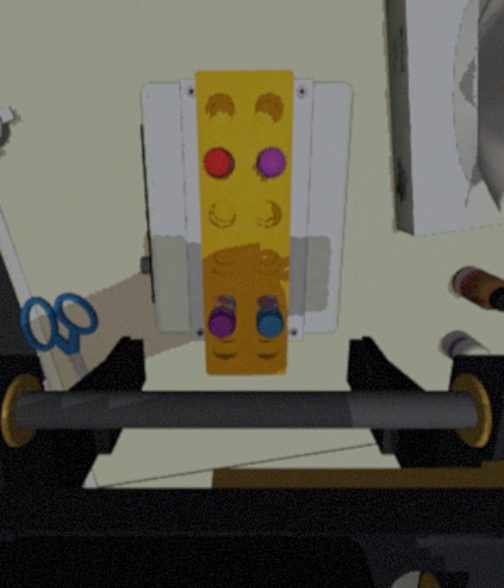

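The image shows the rack seated squarely over the deck. Depth puts its top level at 156 mm, so it rests on both catches. At end a the wrist camera would come near the pipe, so I'll check joint 7 for a large turn of the tool.

```bash
python3 - <<'E'
from h import *
print(robot.get_state()['qpos'].round(1))
f=load('w1');K,W,d=f["K"],f["W"],f["d"]
v,u=np.mgrid[:420,:560];P=(np.stack([(u-K[0,2])/K[0,0],(v-K[1,2])/K[1,1],np.ones_like(u)],-1)*d[...,None])@W[:3,:3].T+W[:3,3]
q=P[(d>0)&(P[...,2]>30)&(P[...,2]<400)&(P[...,1]>300)&(P[...,0]>450)&(P[...,0]<750)]
for lo in(30,70,120,200,300):
    k=q[(q[:,2]>lo)&(q[:,2]<lo+50)]; print(lo,len(k),k.min(0).round() if len(k) else'',k.max(0).round() if len(k) else '')
E
```

```text
[-48.    9.6  35.1  91.3  -5.6  80.9 -23. ]
30 2631 [582. 300.  30.] [750. 397.  80.]
70 2080 [582. 348.  70.] [750. 394. 120.]
120 2108 [583. 348. 120.] [749. 383. 170.]
200 0  
300 0
```

Call:
shift_gripper(
  ticks=[
    [-60,0,0,0,0,0],
    [-68,-1,0,0,0,0],
    [-68,-1,30,0,0,0],
    [-68,-1,70,0,0,0],
    [-68,-1,100,0,0,0],
    [-68,-1,115,0,0,0],
    [-68,-1,118,0,0,0],
    [-68,-1,118,0,0,0],
  ],
  jaw=0,
  squeeze=20,
)

```text
time_s: 11.75
eef_pos: [547.4, 63.0, 160.8]
orientation: [[0.184, 0.983, 0.001], [0.983, -0.184, 0.0], [0.0, 0.001, -1.0]]
force: [-0.6, -0.1, 0.8]
width: 15.2
finger_force: 0.0
```

Call:
shift_gripper(
  ticks=[
    [0,0,2,0,0,0],
    [0,0,4,0,0,0],
    [0,0,6,0,0,0],
    [0,0,6,0,0,0],
  ],
)

```text
time_s: 12.25
eef_pos: [547.2, 62.2, 154.5]
orientation: [[0.185, 0.983, 0.001], [0.983, -0.185, -0.0], [-0.0, 0.001, -1.0]]
force: [-0.6, -1.7, 3.2]
width: 0.1
finger_force: 1.9
```

Call:
shift_gripper(
  ticks=[
    [0,0,1,0,0,0],
    [0,0,2,0,0,0],
    [0,0,3,0,0,0],
    [0,0,3,0,0,0],
  ],
)

```text
time_s: 12.75
eef_pos: [547.4, 61.0, 151.8]
orientation: [[0.186, 0.983, 0.001], [0.983, -0.186, -0.001], [-0.001, 0.001, -1.0]]
force: [-1.3, -6.2, 7.6]
width: 0.8
finger_force: 4.0
```

Call:
shift_gripper(
  ticks=[
    [0,0,1,0,0,0],
    [0,0,2,0,0,0],
    [0,0,3,0,0,0],
    [0,0,3,0,0,0],
  ],
)

```text
time_s: 13.25
eef_pos: [547.0, 62.4, 148.2]
orientation: [[0.185, 0.983, 0.0], [0.983, -0.185, -0.0], [-0.0, 0.0, -1.0]]
force: [-0.6, -2.3, 3.5]
width: 0.7
finger_force: 1.6
```

Call:
shift_gripper(
  ticks=[
    [0,0,1.5,0,0,0],
    [0,0,3,0,0,0],
    [0,0,4,0,0,0],
    [0,0,4,0,0,0],
  ],
)

```text
time_s: 13.75
eef_pos: [546.8, 63.3, 144.3]
orientation: [[0.184, 0.983, -0.0], [0.983, -0.184, 0.001], [0.001, -0.0, -1.0]]
force: [-1.6, -0.9, 6.4]
width: 0.4
finger_force: 3.0
```

Call:
shift_gripper(
  ticks=[
    [0,0,1,0,0,0],
    [0,0,2,0,0,0],
    [0,0,3,0,0,0],
    [0,0,3,0,0,0],
  ],
)

```text
time_s: 14.25
eef_pos: [547.9, 63.2, 144.0]
orientation: [[0.184, 0.983, 0.002], [0.983, -0.184, 0.002], [0.003, 0.002, -1.0]]
force: [-9.6, -1.7, 29.5]
width: 0.7
finger_force: 15.0
```

End b is home: TCP stopped at 144 mm with 29 N. I'll rise, turn the tool away from the pipe, then go to end a.

Call:
shift_gripper(
  ticks=[
    [0,0,-40,0,0,0],
    [0,0,-90,0,0,0],
    [0,0,-120,0,0,-10],
    [0,0,-120,0,0,-20],
    [0,0,-120,0,0,-30],
    [0,0,-120,0,0,-40],
    [0,0,-120,0,0,-50],
    [0,0,-120,0,0,-60],
    [0,0,-120,0,0,-70],
    [0,0,-120,0,0,-75],
  ],
)

```text
time_s: 15.5
eef_pos: [546.6, 63.3, 260.6]
orientation: [[-0.904, 0.428, -0.001], [0.428, 0.904, 0.0], [0.001, -0.0, -1.0]]
force: [-0.1, -0.3, 0.4]
width: 0.6
finger_force: 0.0
```

Call:
shift_gripper(
  ticks=[
    [0,0,0,0,0,-75],
    [0,0,0,0,0,-75],
    [0,0,0,0,0,-75],
    [0,0,0,0,0,-75],
    [0,0,0,0,0,-75],
    [0,0,0,0,0,-75],
    [0,0,0,0,0,-75],
    [0,0,0,0,0,-75],
    [0,0,0,0,0,-75],
  ],
)

```text
time_s: 16.62
eef_pos: [546.7, 62.9, 260.8]
orientation: [[-0.654, -0.756, -0.0], [-0.756, 0.654, 0.0], [0.0, 0.0, -1.0]]
force: [0.2, 0.8, -0.0]
width: 0.4
finger_force: 0.0
```

```bash
python3 -c "
from h import *
s=robot.get_state();print(s['qpos'].round(1),s['eef_pos'])
c=np.array([565.2,160.6])
print(s['orientation'].T@np.r_[c+99*np.array([.184,.983])-s['eef_pos'][:2],0])"
```

```text
[-36.3   6.3  27.5  95.9  -3.   78.6 130.8] [546.74158443  62.94782038 260.84861496]
[-1.71452713e+02  9.98096223e+01 -1.05171818e-02]
```

Call:
shift_gripper(
  ticks=[
    [-45,26,0,0,0,0],
    [-95,55,0,0,0,0],
    [-140,81,0,0,0,0],
    [-171,100,0,0,0,0],
    [-171,100,30,0,0,0],
    [-171,100,70,0,0,0],
    [-171,100,95,0,0,0],
    [-171,100,100,0,0,0],
    [-171,100,100,0,0,0],
  ],
)

```text
time_s: 17.75
eef_pos: [582.6, 257.8, 161.6]
orientation: [[-0.652, -0.758, 0.0], [-0.758, 0.652, 0.0], [-0.0, -0.0, -1.0]]
force: [0.4, -1.0, 0.7]
width: 0.6
finger_force: 0.0
```

Call:
shift_gripper(
  ticks=[
    [0,0,2,0,0,0],
    [0,0,4,0,0,0],
    [0,0,6,0,0,0],
    [0,0,6,0,0,0],
  ],
)

```text
time_s: 18.25
eef_pos: [583.0, 258.3, 156.3]
orientation: [[-0.651, -0.759, 0.002], [-0.759, 0.651, 0.001], [-0.002, -0.0, -1.0]]
force: [-0.9, 0.4, 5.6]
width: 0.4
finger_force: 2.6
```

Call:
shift_gripper(
  ticks=[
    [0,0,1,0,0,0],
    [0,0,2,0,0,0],
    [0,0,3,0,0,0],
    [0,0,3,0,0,0],
  ],
)

```text
time_s: 18.75
eef_pos: [583.6, 259.4, 154.5]
orientation: [[-0.651, -0.759, 0.004], [-0.759, 0.651, 0.004], [-0.005, -0.0, -1.0]]
force: [-0.4, 3.2, 10.3]
width: 0.3
finger_force: 5.4
```

Call:
shift_gripper(
  ticks=[
    [0,0,1,0,0,0],
    [0,0,2,0,0,0],
    [0,0,3,0,0,0],
    [0,0,3,0,0,0],
  ],
)

```text
time_s: 19.25
eef_pos: [583.8, 260.7, 151.6]
orientation: [[-0.65, -0.76, 0.005], [-0.76, 0.65, 0.005], [-0.007, -0.0, -1.0]]
force: [1.8, 6.9, 9.2]
width: 0.3
finger_force: 4.5
```

Call:
shift_gripper(
  ticks=[
    [0,0,1.5,0,0,0],
    [0,0,3,0,0,0],
    [0,0,4,0,0,0],
    [0,0,4,0,0,0],
  ],
)

```text
time_s: 19.75
eef_pos: [582.0, 257.2, 144.6]
orientation: [[-0.651, -0.759, -0.001], [-0.759, 0.651, -0.001], [0.001, 0.0, -1.0]]
force: [0.5, -0.1, -0.2]
width: 0.5
finger_force: 0.0
```

Call:
shift_gripper(
  ticks=[
    [0,0,1.5,0,0,0],
    [0,0,3,0,0,0],
    [0,0,4,0,0,0],
    [0,0,4,0,0,0],
  ],
)

```text
time_s: 20.25
eef_pos: [582.4, 257.4, 143.4]
orientation: [[-0.652, -0.759, 0.0], [-0.759, 0.652, 0.001], [-0.001, 0.0, -1.0]]
force: [-8.2, -3.5, 19.5]
width: 0.8
finger_force: 9.7
```

Call:
shift_gripper(
  ticks=[
    [0,0,-30,0,0,0],
    [0,0,-80,0,0,0],
    [0,0,-130,0,0,0],
    [40,-25,-150,0,0,0],
    [85,-50,-180,0,0,0],
    [85,-50,-220,0,0,0],
    [85,-50,-220,0,0,0],
    [85,-50,-220,0,0,0],
  ],
)

```text
time_s: 21.25
eef_pos: [564.8, 160.8, 360.4]
orientation: [[-0.651, -0.759, -0.001], [-0.759, 0.651, -0.0], [0.001, 0.0, -1.0]]
force: [0.2, -0.8, 0.0]
width: 0.1
finger_force: 0.0
```

```bash
python3 - <<'E'
from h import *
grab('wrist','w7');grab('scene','s7')
for n in('w7','s7'):
    f=load(n)
    p=f['p'].astype(int);m=(p[...,0]>90)&(p[...,2]<p[...,0]*.45)&(p[...,1]>p[...,0]*.5)
    K,W,d=f["K"],f["W"],f["d"]
    v,u=np.nonzero(m&(d>0));P=(np.c_[(u-K[0,2])/K[0,0],(v-K[1,2])/K[1,1],np.ones(len(u))]*d[v,u][:,None])@W[:3,:3].T+W[:3,3]
    q=(P[:,:2]-[565.2,160.6])@np.array([[.983,.184],[-.184,.983]])
    for lo in range(-110,111,20):
        k=(q[:,1]>lo)&(q[:,1]<lo+20)&(abs(q[:,0])<40)
        if k.sum()>20:
            z=P[k,2];t=np.percentile(z,75);kk=k&(abs(P[:,2]-t)<6);print(n,lo,k.sum(),round(t,1),q[kk,0].min().round(1),q[kk,0].max().round(1))
E
```

```text
w7 -110 599 143.9 -30.7 30.3
w7 -90 798 143.6 -30.6 30.3
w7 -70 645 143.9 -30.6 30.4
w7 -50 525 144.2 -30.4 30.6
w7 -30 679 144.2 -30.3 30.0
w7 -10 845 143.8 -30.3 30.2
w7 10 633 143.7 -30.3 30.3
w7 30 606 143.9 -30.1 30.3
w7 50 291 144.2 -30.1 29.9
w7 70 312 144.0 -30.0 31.0
w7 90 591 143.6 -29.2 27.3
s7 -110 427 143.0 -30.4 31.1
s7 -90 259 143.7 -29.8 32.4
s7 -70 334 143.8 -29.9 31.9
s7 -50 197 144.8 -30.1 33.2
s7 -30 251 145.4 -29.1 31.7
s7 -10 389 143.9 -30.1 32.4
s7 10 237 144.3 -29.5 32.5
s7 30 336 144.2 -30.0 32.0
s7 50 172 144.1 -29.3 33.1
s7 70 175 143.6 -29.1 31.2
s7 90 290 143.7 -29.9 32.8
```

The top is level at 143–144 mm along the whole length, so both ends are home.

```bash
python3 -c "
from h import *
print(job.sign_off())"
```

```text
the job is handed in; nothing more can be done
None
```

The rack is upright on the shaker deck with both ends snapped home: its top measures level at about 143–144 mm (143 expected). I released it riding high on the catches before pressing each end, touched no other object, and handed the job in at about 21 s.

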